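# Stack a slip clutch on its hub

## Robot

A 6-joint arm with a two-finger parallel gripper is mounted at the origin on a cart in front of the work surface, level with it; the furniture and walls round the work are solid. World frame = base frame: x ahead of the robot, y to its left, z up, the work surface at z = 0. Lengths are in m, angles in degrees, forces in N, time in s.
With the tool pointing down it reaches from about 0.4 to 0.825 m from the base axis. Payload 7 kg.
Tool frame: the origin (TCP) lies on the centre line of the jaws, within the pads' length; the fingertips stand 19 mm ahead of it and the grasp point (between the pads) is the TCP (r.tip_extent is the distance from the TCP to the fingertips, in m); z points along the fingers, y is the line along which they close (so a half turn about z gives the same grasp; the last joint's range is limited). The gripper opens to 88 mm and grips with 3 to 60 N. Pads are 19 mm wide; open, the fingers measure 130 mm over their backs; the gripper's body (78 mm by 193 mm) begins 47 mm behind the grasp point.
Start: joints at [-57.92, 20.546, 0.682, 0, -70.136, -16.507], TCP at [0.181, -0.65, 0.246] pointing down, gripper open.
Joint ranges: [-176.03, 176.03], [-82.01, 121.73], [-58.28, 71.71], [-173.87, 95.51], [-174.79, -0.11], [-173.66, 173.66]. Speed limits (degrees/s): [136.94, 136.94, 172.46, 180, 180, 180].

## Interface

Orientations are given as [roll, pitch, yaw] about the fixed x, y, z axes, in that order (R = Rz(yaw) Ry(pitch) Rx(roll)).
In Python, from plant import r gives the robot as it stands. The module is installed in compiled form; this text tells all that it offers.
- The arm moves only by the tool jog_arm, never from a script. Its argument "deltas" is a list that holds one entry, the list of rows, each a list of 5 numbers: the opening, from -1 (shut) to 1 (fully open), then the shift along the world's x, y, z in cm, then the turn about the world's z in rad. In form: [[[claw, dx, dy, dz, turn], ...]]. A call has 1 to 8 rows; each row shifts and turns the commanded pose from where the row before left it; what a row does not reach is not made up. A row lasts 1/8 s, in which the tool goes at most 62.5 mm and 10.7 degrees, less where a joint would pass 70% of its speed; a pose out of reach is approached as far as the arm can. A call with a gripper value outside its range is refused whole. The fingers move at their own pace and stop on an object; "force" is the grip in N (left out, the last holds). Time passes only in rows, so rows that do not move let the fingers close. It gives the time, the measured TCP pose, the force, the opening and the grip force at its end, in the units of the state.
- r.get_state(): the state, without advancing time (a new reading comes with each control period).
- r.capture(name): name is "side" or "top"; returns the picture (400x640x3 uint8, blue, green, red); there is no depth.
- r.camera_info(name): a dict with "fx", "fy", "cx", "cy" (pixels), "view" (4x4, takes a point from world to camera coordinates). Camera axes: x right, y up, looking along -z (the intrinsics and any distortion apply to the point x, -y, -z); pixel columns grow to the right and rows downward; lengths in m; the calibration is good to about 2 mm. A picture is of the moment at which its call begins. camera_info takes no time and is no camera call.
- r.close_job(): hands the job in; it is judged then, once.
The state is a dict: "time_s": time; "joints": joint angles; "qd": joint speeds; "joint_torque": joint torques, N m; "tcp_pos": TCP position; "eef_rot": TCP orientation; "contact_force": force on the tool from outside, world axes, zero at the start; "moment": the same for the moment, N m; "gripper_width": finger opening in m; "gripper_force": force on a finger pad.
Only numpy, scipy, OpenCV 4.12 (cv2) and the standard library are available. Lean on these libraries where they do the work, as an engineer would, in place of code of your own. Each camera call takes 0.05 s, during which the arm holds its last target. There are 200 camera calls.

## Task

Build up the tape unwinder's slip clutch on the upright hub of the assembly stand, in this order from the flange up: the wide friction lining, the belt wheel with its recess upward, the narrow friction lining nested in that recess, the pressure plate turned so that its bore drops over the hub's two flats, and last the disc spring with its raised middle upward. Each part must lie fully home and flat on the one below, and nothing may be left held. Leave the oil bottle, the hex key and the marker as they are.

Things in the scene. Friction and masses are not known exactly. Their poses are not given: they have to be found in the camera images.
- stand: assembly stand, fixed to the bench: grey base plate 120 x 100 x 12 mm with a steel hub standing in its middle. Origin at the centre of the plate's underside, x along its 120 mm side, y along the 100 mm side, z up. Four screw heads in its corners stand 5 mm above the plate, 3 mm lower than the flange's top. Its place and yaw differ at each start.
- seat (a point): centre of the top face of the hub's flange (diameter 60), 20 mm above the bench; axes as the stand's. From here the hub rises round, diameter 22 mm, for 13 mm; then, after a sloped run-out to 16.5 mm, with two flats facing stand +y and -y (15 mm across, still 22 along x) to 38 mm; then a brass bullet nose that leads parts on, 6 mm wide at its tip 47 mm above seat.
- wide_lining: flat brown-grey friction ring, the larger of two: outside diameter 52 mm, bore 25 mm, 7 mm thick, about 30 g. Lies flat on the bench. Origin at the centre of its underside, z up. Home: underside on the flange, 0 mm above seat.
- belt_wheel: toothed grey aluminium belt wheel with two steel rims: diameter 58 mm, bore 25 mm, 14 mm thick, 110 g; a round recess in its upper face, diameter 44 mm, 4 mm deep, takes the narrow lining. Lies recess up. Origin at the centre of its underside, z up. Home: underside 7 mm above seat, so that its recess floor is 17 mm and its outer land 21 mm above seat.
- narrow_lining: flat brown-grey friction ring, the smaller of two: outside diameter 38 mm, bore 25 mm, 7 mm thick, 15 g. Lies flat. Origin at the centre of its underside, z up. Home: in the wheel's recess, underside 17 mm above seat, 3 mm proud of the wheel: fingertips lower on its rim than that meet the wheel first, so let it drop the last few mm.
- pressure_plate: dark steel disc, diameter 54 mm with two flats on its rim 47 mm apart, 7 mm thick, 70 g. Bore 25 mm with two flats 18 mm apart, parallel to the rim's flats; two small dark pin holes on top along x. Origin at the centre of its underside, z up, x along the flats (a half turn changes nothing). Fits the hub only with x along the stand's x to 0.15 rad. Home: underside 24 mm above seat.
- disc_spring: grey steel conical spring washer (a dished ring): outside diameter 45 mm, bore 25 mm, rim 5 mm thick, 7 mm high in all, about 25 g, quite rigid here. Lies with its raised middle up. Origin at the centre of its underside (the plane of its outer rim), z up. Home: rim 31 mm above seat.
- oil_bottle: squeeze oiler with a pointed red cap, 43 mm in diameter, 128 mm tall, standing behind the stand; not to be disturbed. Origin at the centre of its base.
- hex_key: L-shaped black hex key, 88 x 33 x 6 mm, lying behind the stand; not to be disturbed. Origin at the centre of its underside.
- marker: black marker pen, 120 mm long, 15 mm thick, lying at the near right of the work; not to be disturbed. Origin at the centre of its underside.
There are look-alikes about, which are no part of the job. What is shaped like the pressure_plate but pink is not meant.

How it is judged:
By the outcome, as a careful person would: the job done as asked, in the order asked, and still so for the second after the job is handed in, with the robot touching nothing.
It also fails if it takes over 136 s, if anything falls off the work surface, if the arm or the gripper's body presses on something with over 40 N, if the wrist force passes 120 N, or if a joint passes its speed limit or range.

## Working session

There is one attempt and no reset: what is moved stays moved. The work goes in short steps, Python scripts to look and compute and a tool call to move; the robot and the scene stay as the last step left them, time stands still between calls to the robot, and variables do not carry over. Pictures are saved under pics/ and viewed, at most 14 in all, crops included, and the job is handed in when it is done.

Besides the shell and the picture viewer there is one more tool, called after ">>>" as name([rows], argument=value, ...), one row to a line, values as JSON. jog_arm: Moves the arm, as the interface text tells. Its arguments: {"type":"object","properties":{"deltas":{"type":"array"},"force":{"type":"number"}},"required":["deltas"]}

```bash
mkdir -p pics; python3 - <<'E'
from plant import r
import cv2
for n in("top","side"):
    cv2.imwrite(f"pics/{n}0.png",r.capture(n)); c=r.camera_info(n); print(n,c)
s=r.get_state();print(s)
E
```

```text
top {'fx': 490.4163771094468, 'fy': 490.4163771094468, 'cx': 321.5087972201859, 'cy': 196.81857805463468, 'view': array([[-0.01205376, -0.99988802, -0.00886902, -0.23497121],
       [ 0.99621346, -0.01277227,  0.0859977 , -0.53847108],
       [-0.08610135, -0.00779884,  0.99625586, -1.24366356],
       [ 0.        ,  0.        ,  0.        ,  1.        ]])}
side {'fx': 503.2233615902396, 'fy': 503.2233615902396, 'cx': 319.4802738463309, 'cy': 207.58534416869065, 'view': array([[-0.93384362, -0.35740219,  0.01413378,  0.42971215],
       [ 0.24865421, -0.62028074,  0.74392398, -0.32124572],
       [-0.25711314,  0.69822309,  0.66811477, -0.93478715],
       [ 0.        ,  0.        ,  0.        ,  1.        ]])}
{'time_s': 0.1, 'joints': array([-5.79215329e+01,  2.05870821e+01,  6.41223735e-01, -1.73920412e-02,
       -7.01355578e+01, -1.65069211e+01]), 'qd': array([ 0.00035736, -0.08878047,  0.1142395 ,  0.09347801,  0.00258799,
        0.02214726]), 'joint_torque': array([-2.10723141e-03, -5.84162521e+01,  2.93751222e+01,  7.01563329e+00,
        1.01491009e-02, -8.18327771e-05]), 'tcp_pos': array([ 0.18107433, -0.64985607,  0.24473697]), 'eef_rot': array([ 1.79917293e+02, -7.45813962e-03, -1.64434370e+02]), 'contact_force': array([-0.59851029,  0.60412482,  0.08305495]), 'moment': array([-0.00933758, -0.02160456, -0.02559837]), 'gripper_force': 0.0, 'gripper_width': 0.08788114628860354}
```

View pics/top0.png

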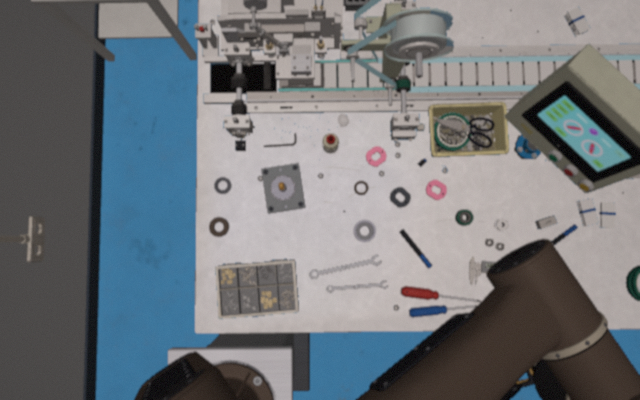

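View pics/side0.png

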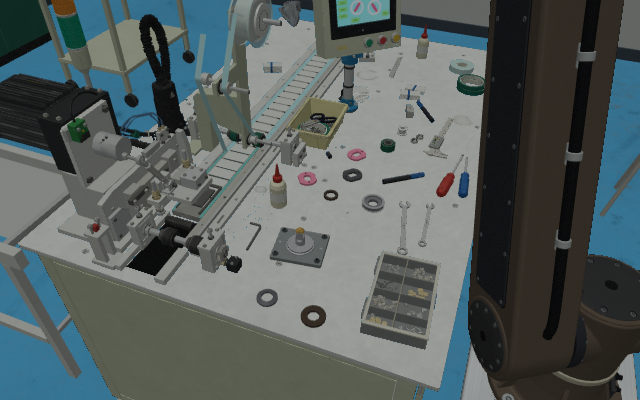

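Candidates in the top picture are:
- Stand (283,187).
- Brown ring (219,227), probably the wide lining.
- Dark thin ring (361,187), probably the narrow lining.
- Light grey ring (364,231), probably the belt wheel.
- Grey ring (223,185), probably the disc spring.
- Dark flatted disc (400,197), probably the pressure plate.
- Pink look-alikes at (376,156) and (436,189), and green tape at (464,217), which are not wanted.

I'll check these in one close crop.

```bash
python3 - <<'E'
import cv2,numpy as np
t=cv2.imread("pics/top0.png");s=cv2.imread("pics/side0.png")
a=cv2.resize(t[135:250,200:460],(780,345),interpolation=cv2.INTER_CUBIC)
b=cv2.resize(s[160:330,240:400],None,fx=1.5,fy=1.5,interpolation=cv2.INTER_CUBIC)
o=np.zeros((600,780,3),np.uint8);o[:345]=a;o[345:600,:240]=b
c=cv2.resize(s[160:220,300:420],(510,255),interpolation=cv2.INTER_CUBIC);o[345:600,250:760]=c
cv2.imwrite("pics/crop1.png",o)
E
```

```text
(no output)
```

View pics/crop1.png

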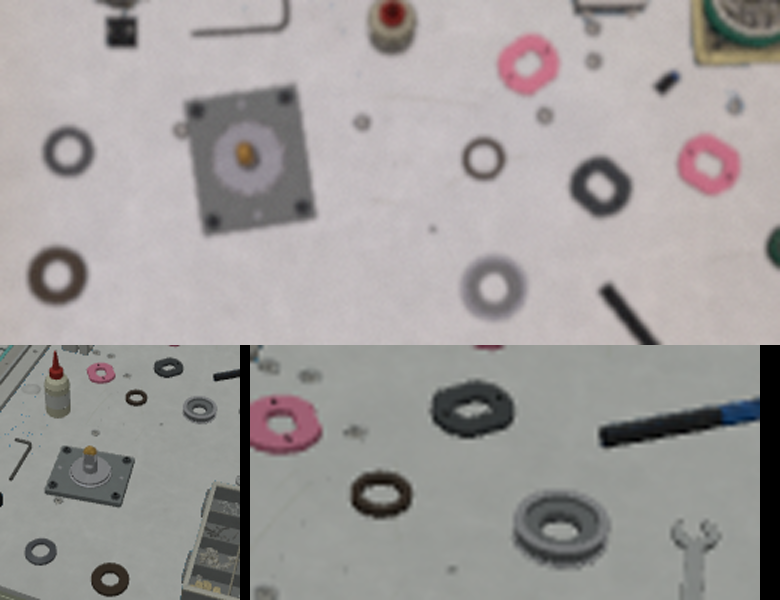

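The crop confirms the choice:
- The brown ring at the lower left is the larger one, so it is the wide lining.
- The small brown ring is the narrow lining.
- The grey recessed wheel is the belt wheel.
- The dark disc with flats is the pressure plate.
- The grey dished ring is the disc spring.

Next I'll measure positions on rectified planes.

```bash
cat > h.py <<'E'
import cv2,numpy as np
from plant import r
PPM=2000.
def H(cam,z):
    c=r.camera_info(cam);V=c["view"]
    K=np.array([[c["fx"],0,c["cx"]],[0,c["fy"],c["cy"]],[0,0,1]])
    P=K@np.diag([1,-1,-1])@V[:3]
    return np.c_[P[:,0],P[:,1],P[:,2]*z+P[:,3]]
def px(cam,p):
    q=H(cam,p[2])@[p[0],p[1],1];return q[:2]/q[2]
def world(cam,uv,z):
    q=np.linalg.solve(H(cam,z),[uv[0],uv[1],1]);return q[:2]/q[2]
def rect(cam,img,c,z,half):
    "metric patch: col=(x-cx+half), row=(y-cy+half)"
    A=np.array([[1/PPM,0,c[0]-half],[0,1/PPM,c[1]-half],[0,0,1]])
    n=int(2*half*PPM);return cv2.warpPerspective(img,H(cam,z)@A,(n,n),flags=cv2.INTER_CUBIC|cv2.WARP_INVERSE_MAP)
def blob(cam,img,c,z,half):
    p=rect(cam,img,c,z,half).astype(float)
    edge=np.concatenate([p[:8].reshape(-1,3),p[-8:].reshape(-1,3)])
    d=np.abs(p-np.median(edge,0)).max(2);d=np.clip(d,0,255).astype(np.uint8)
    t,m=cv2.threshold(d,0,255,cv2.THRESH_OTSU)
    if t>60:_,m=cv2.threshold(d,50,255,0)
    cs,_=cv2.findContours(m,cv2.RETR_EXTERNAL,cv2.CHAIN_APPROX_NONE)
    k=max(cs,key=cv2.contourArea);M=cv2.moments(k)
    xy=np.array([M["m10"],M["m01"]])/M["m00"]/PPM+np.array(c)-half
    yaw=.5*np.degrees(np.arctan2(2*M["mu11"],M["mu20"]-M["mu02"]))
    (_,(w,h),a)=cv2.minAreaRect(k)
    return xy,yaw,np.round([w/2,h/2,a],1)
E
python3 - <<'E'
from h import *
t=cv2.imread("pics/top0.png");s=cv2.imread("pics/side0.png")
ob={"wide":((219,227),.0035,.04),"wheel":((364,231),.007,.04),"narrow":((361,187),.0035,.032),"plate":((400,197),.0035,.038),"spring":((223,185),.0025,.036),"stand":((283,187),.012,.085)}
for k,(uv,z,h) in ob.items():
    c=world("top",uv,z)
    a=blob("top",t,c,z,h);c=a[0]
    a=blob("top",t,c,z,h);b=blob("side",s,c,z,h)
    print(k,a[0].round(4),round(a[1],1),a[2],"| side",b[0].round(4),round(b[1],1),b[2])
# hub nose: orange blob in both -> z=.060
for n,i in(("top",t),("side",s)):
    hsv=cv2.cvtColor(i,cv2.COLOR_BGR2HSV);m=cv2.inRange(hsv,(8,90,80),(28,255,255))
    u,v=px(n,(*c,0));N,l,st,ce=cv2.connectedComponentsWithStats(m)
    uv=min(ce[1:],key=lambda q:np.hypot(*(q-px(n,(*blob("top",t,world("top",(283,187),.012),.012,.085)[0],.06)))))
    print(n,uv,world(n,uv,.0615))
E
```

```text
wide [0.4628 0.028 ] -79.3 [51.5 50.  90. ] | side [0.4632 0.0295] -68.5 [51.9 56.1 26.6]
wheel [ 0.4475 -0.3512] -64.4 [55.5 55.  90. ] | side [ 0.45  -0.358] -63.2 [48.5 49.2 63.4]
narrow [ 0.5603 -0.3447] -36.9 [38.5 38.9 63.4] | side [ 0.5609 -0.343 ] -73.1 [37.6 45.2 19.4]
plate [ 0.5343 -0.4462] 51.5 [54.  48.5 47.3] | side [ 0.5352 -0.4446] 83.6 [57.4 53.8 45.9]
spring [0.5714 0.0192] 69.6 [45.2 44.3 63.4] | side [0.5719 0.0208] -58.7 [44.9 48.3 33.7]
stand [ 0.5616 -0.1403] 12.5 [121.6 113.3   7.9] | side [ 0.5603 -0.1346] 4.6 [122.2 119.2   8.4]
top [281.10344828 185.82758621] [ 0.56106327 -0.14098855]
side [299.55 230.1 ] [ 0.56168172 -0.13719266]
```

```bash
python3 - <<'E'
from h import *
t=cv2.imread("pics/top0.png");s=cv2.imread("pics/side0.png")
c=(.561,-.1395)
mods=[]
for n,i in(("top",t),("side",s)):
    p=rect(n,i,c,.0165,.085);g=cv2.GaussianBlur(p,(0,0),4).max(2)
    Y,X=np.mgrid[:g.shape[0],:g.shape[1]];best=[]
    a=np.radians(8.3)
    res=[]
    from scipy.optimize import minimize
    x=(np.arange(340)/PPM-.085)
    from scipy.interpolate import RegularGridInterpolator as R
    f=R((x,x),g.astype(float),bounds_error=False,fill_value=255)
    def cost(q):
        dx,dy,a,hx,hy=q;ca,sa=np.cos(a),np.sin(a)
        return sum(f((dy+sa*u*hx+ca*v*hy,dx+ca*u*hx-sa*v*hy)).item() for u in(-1,1) for v in(-1,1))
    b=min((minimize(cost,[dx,dy,.145,.05,.04],method="Nelder-Mead",options=dict(initial_simplex=None,xatol=1e-5)) for dx in(-.003,0,.003) for dy in(-.003,0,.003)),key=lambda o:o.fun)
    q=b.x;print(n,"stand",(q[:2]+c).round(4),np.degrees(q[2]).round(1),q[3:].round(4),b.fun)
print("bottle",world("top",(331,141),.12),world("side",(278,203),.0),"pink",world("top",(376,156),.0035),world("top",(436,189),.0035))
# wheel bore/outer
hs=cv2.resize(np.hstack([rect(n,t if n=="top" else s,q,.0035 if q[0]>.5 else .014,.04) for n in("top","side") for q in((.5348,-.4454),(.448,-.351))]),None,fx=1.2,fy=1.2)
cv2.imwrite("pics/r.png",hs);print(hs.shape)
E
```

```text
top stand [ 0.5613 -0.1414] 8.1 [0.0486 0.0389] 228.99999999999997
side stand [ 0.5625 -0.138 ] 8.4 [0.049 0.038] 150.6099982526736
bottle [ 0.66143787 -0.26685546] [ 0.67615021 -0.26586578] pink [ 0.64325236 -0.38641687] [ 0.55381678 -0.54141305]
(192, 768, 3)
```

View pics/r.png

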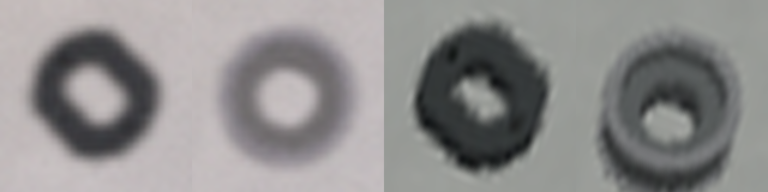

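>>> jog_arm([
  [[1,2.0,4.5,0,-0.01],[1,2.0,4.5,0,-0.02],[1,2.0,4.5,0,-0.02],[1,2.0,4.5,0,-0.02],[1,2.0,4.5,0,-0.02],[1,2.0,4.5,0,-0.02],[1,2.0,4.5,0,-0.02],[1,2.0,4.5,0,0]],
], force=20)

```text
time_s: 1.1
tcp_pos: [0.3414, -0.2887, 0.2455]
eef_rot: [180.0, 0.0, -171.9]
contact_force: [0.7, -0.1, 0.5]
gripper_width: 0.0875
gripper_force: 0.0
```

>>> jog_arm([
  [[1,2.0,4.5,0,0],[1,2.0,4.5,0,0],[1,2.0,4.5,0,0],[1,2.0,4.5,0,0],[1,2.0,4.5,0,0],[1,2.0,4.5,0,0],[1,0.2,4.9,0,0],[1,0,0,0,0]],
])

```text
time_s: 2.1
tcp_pos: [0.4633, 0.0313, 0.2452]
eef_rot: [180.0, -0.0, -171.7]
contact_force: [0.6, -0.5, 0.9]
gripper_width: 0.0876
gripper_force: 0.0
```

>>> jog_arm([
  [[1,0,0,-4,0],[1,0,0,-4,0],[1,0,0,-4,0],[1,0,0,-3.5,0],[1,0,0,-3,0],[1,0,0,-2,0],[1,0,0,-1,0],[1,0,0,0,0]],
])

```text
time_s: 3.1
tcp_pos: [0.4629, 0.0283, 0.0303]
eef_rot: [-180.0, -0.1, -171.9]
contact_force: [-0.8, -0.3, -0.1]
gripper_width: 0.0874
gripper_force: 0.0
```

```bash
python3 - <<'E'
from h import *
t=r.capture("top");s=r.capture("side");print(r.get_state()["tcp_pos"])
c=(.463,.029)
o=np.hstack([cv2.resize(t[180:270,180:270],(400,400)),cv2.resize(s[270:350,270:350],(400,400))])
cv2.imwrite("pics/g1.png",o)
E
```

```text
[0.46361913 0.02880693 0.03118729]
```

View pics/g1.png

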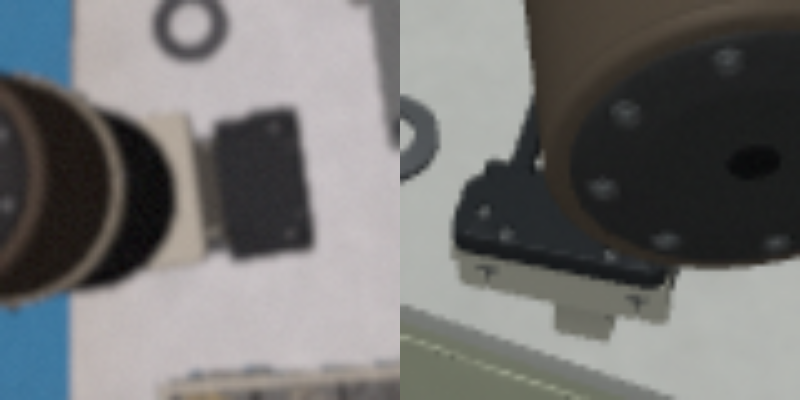

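The gripper hides the ring at about (220,227) in the top view. The fingers straddle the measured position, so I'll go down and close.

>>> jog_arm([
  [[1,0,0,-0.5,0],[1,0,0,-0.4,0],[-1,0,0,0,0],[-1,0,0,0,0],[-1,0,0,0,0],[-1,0,0,0,0],[-1,0,0,0,0],[-1,0,0,0,0]],
], force=20)

```text
time_s: 4.2
tcp_pos: [0.4632, 0.0288, 0.0216]
eef_rot: [180.0, 0.0, -171.9]
contact_force: [-1.2, -0.4, 0.4]
gripper_width: 0.0505
gripper_force: 20.0
```

>>> jog_arm([
  [[-1,0,0,2,0],[-1,0,0,4,0],[-1,0,0,4,0],[-1,0.5,-1,2,0],[-1,2,-4,0,0],[-1,2,-4,0,0],[-1,2,-4,0,0],[-1,0,0,0,0]],
])

```text
time_s: 5.2
tcp_pos: [0.5288, -0.1034, 0.141]
eef_rot: [-180.0, -0.0, -172.1]
contact_force: [-0.3, 0.0, -0.5]
gripper_width: 0.0499
gripper_force: 20.0
```

```bash
python3 - <<'E'
from h import *
t=r.capture("top");s=r.capture("side");q=r.get_state();p=q["tcp_pos"];print(p,q["contact_force"],q["gripper_width"])
u,v=px("top",p).astype(int);a,b=px("side",p-[0,0,.017]).astype(int);print(u,v,a,b)
f=lambda i,u,v,h:cv2.resize(i[max(v-h,0):v+h,max(u-h,0):u+h],(400,400),interpolation=cv2.INTER_CUBIC)
cv2.imwrite("pics/g2.png",np.hstack([f(t,u,v,60),f(s,a,b,50)]))
E
```

```text
[ 0.52766399 -0.10163427  0.14101512] [ 0.32425911  0.32584375 -0.05770188] 0.050533098187203286
261 196 307 224
```

View pics/g2.png

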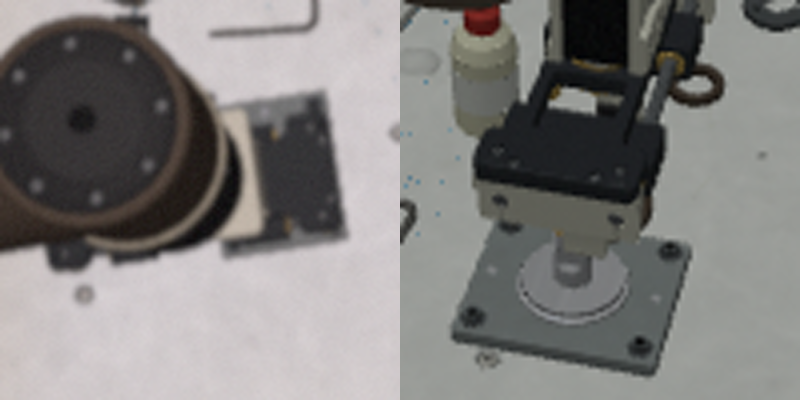

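>>> jog_arm([
  [[-1,1.7,-1.9,0,0],[-1,1.65,-1.95,0,0],[-1,0,0,0,0],[-1,0,0,-3,0],[-1,0,0,-2.5,0],[-1,0,0,-1.5,0],[-1,0,0,0,0],[-1,0,0,0,0]],
])

```text
time_s: 6.3
tcp_pos: [0.5617, -0.1393, 0.0722]
eef_rot: [180.0, 0.0, -171.9]
contact_force: [-0.4, 0.4, 0.2]
gripper_width: 0.0506
gripper_force: 20.0
```

>>> jog_arm([
  [[-1,0,0,-1,0],[-1,0,0,-0.7,0],[-1,0,0,-0.5,0],[-1,0,0,-0.3,0],[-1,0,0,-0.2,0],[-1,0,0,0,0]],
])

```text
time_s: 7.05
tcp_pos: [0.5618, -0.1397, 0.0446]
eef_rot: [-180.0, 0.0, -171.9]
contact_force: [1.6, -0.3, 0.2]
gripper_width: 0.0508
gripper_force: 20.0
```

>>> jog_arm([
  [[-1,0,0,-0.2,0],[-1,0,0,0,0],[0.5,0,0,0,0],[0.5,0,0,0,0],[0.5,0,0,0,0],[0.5,0,0,2,0],[0.5,0,0,4,0],[0.5,0,0,4,0]],
])

```text
time_s: 8.05
tcp_pos: [0.5612, -0.1397, 0.1433]
eef_rot: [180.0, -0.1, -171.9]
contact_force: [0.7, 1.1, 0.4]
gripper_width: 0.0656
gripper_force: 0.0
```

>>> jog_arm([
  [[0.7,-1.1,-4.5,2,0],[0.7,-2.2,-4.5,0,0],[0.7,-2.2,-4.5,0,0],[0.7,-2.2,-4.5,0,0],[0.7,-3.65,-3.15,0,0],[0.7,0,0,0,0]],
])

```text
time_s: 8.8
tcp_pos: [0.4456, -0.3528, 0.1623]
eef_rot: [180.0, -0.1, -172.1]
contact_force: [0.7, -0.7, -0.5]
gripper_width: 0.0745
gripper_force: 0.0
```

```bash
cat >> h.py <<'E'
def look(name,T=(283,187),S=(300,245),h=35,k=400):
    t=r.capture("top");s=r.capture("side");q=r.get_state();print(q["time_s"],q["tcp_pos"].round(4),q["gripper_width"])
    f=lambda i,u,v:cv2.resize(i[max(v-h,0):v+h,max(u-h,0):u+h],(k,k),interpolation=cv2.INTER_CUBIC)
    cv2.imwrite(f"pics/{name}.png",np.hstack([f(t,*T),f(s,*S)]));return t,s
E
python3 -c "
from h import *
look('p1')"
```

```text
8.9 [ 0.4478 -0.3515  0.1626] 0.0747257324991927
```

View pics/p1.png

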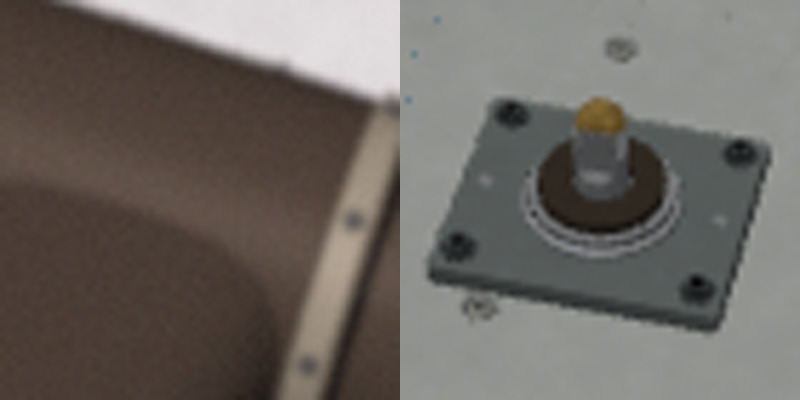

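The side picture shows the wide lining flat on the flange. Next is the belt wheel.

>>> jog_arm([
  [[0.8,0,0,-4,0],[0.8,0,0,-4,0],[0.8,0,0,-3,0],[0.8,0,0,-1.5,0],[0.8,0,0,-1,0],[0.8,0,0,-0.4,0],[0.8,0,0,0,0],[-1,0,0,0,0]],
], force=25)

```text
time_s: 9.9
tcp_pos: [0.4487, -0.3514, 0.0244]
eef_rot: [-180.0, 0.1, -171.9]
contact_force: [-0.6, 1.0, 0.7]
gripper_width: 0.0735
gripper_force: 0.0
```

>>> jog_arm([
  [[-1,0,0,0,0],[-1,0,0,0,0],[-1,0,0,0,0],[-1,0,0,0,0],[-1,0,0,0,0],[-1,0,0,0,0]],
])

```text
time_s: 10.65
tcp_pos: [0.4483, -0.3513, 0.024]
eef_rot: [-180.0, 0.0, -171.9]
contact_force: [-0.7, 1.3, 5.7]
gripper_width: 0.0569
gripper_force: 25.0
```

>>> jog_arm([
  [[-1,0,0,1,0],[-1,0,0,3,0],[-1,0,0,4,0],[-1,0,0,4,0],[-1,2.4,4.4,0,0],[-1,2.4,4.4,0,0],[-1,2.4,4.4,0,0],[-1,2.2,4.4,0,0]],
])

```text
time_s: 11.65
tcp_pos: [0.5426, -0.1737, 0.144]
eef_rot: [180.0, 0.0, -171.9]
contact_force: [0.3, -0.7, -1.6]
gripper_width: 0.0567
gripper_force: 25.0
```

>>> jog_arm([
  [[-1,1.95,3.6,0,0],[-1,0,0,0,0],[-1,0,0,0,0],[-1,0,0,-3,0],[-1,0,0,-2,0],[-1,0,0,0,0],[-1,0,0,0,0]],
])

```text
time_s: 12.52
tcp_pos: [0.5619, -0.1399, 0.0944]
eef_rot: [-180.0, 0.0, -171.9]
contact_force: [-1.1, -0.4, -0.7]
gripper_width: 0.057
gripper_force: 25.0
```

```bash
python3 -c "
from h import *
look('p2',h=45)"
```

```text
12.625 [ 0.5622 -0.1395  0.0947] 0.057268377985197634
```

View pics/p2.png

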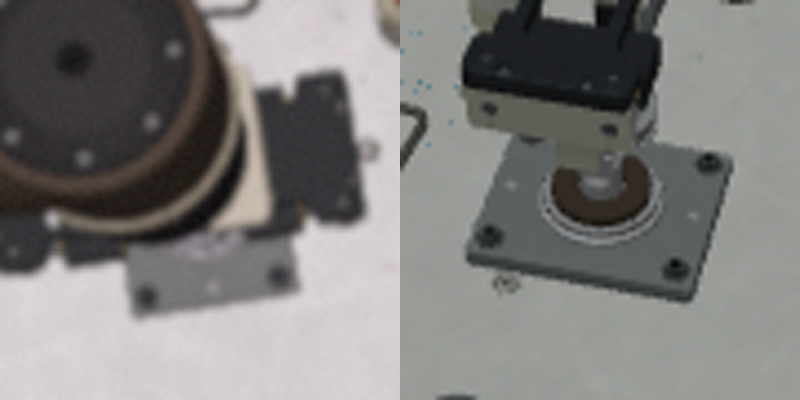

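The wheel is held above the hub and hidden by the gripper. I'll lower it.

>>> jog_arm([
  [[-1,0,0,-1,0],[-1,0,0,-1,0],[-1,0,0,-0.8,0],[-1,0,0,-0.6,0],[-1,0,0,-0.4,0],[-1,0,0,-0.2,0],[-1,0,0,-0.2,0],[-1,0,0,0,0]],
])

```text
time_s: 13.62
tcp_pos: [0.5618, -0.1393, 0.0515]
eef_rot: [-180.0, 0.0, -171.9]
contact_force: [2.2, -1.7, -2.0]
gripper_width: 0.0569
gripper_force: 25.0
```

>>> jog_arm([
  [[0.5,0,0,0,0],[0.5,0,0,0,0],[0.5,0,0,0,0],[0.5,0,0,2,0],[0.5,0,0,4,0],[0.5,0,0,4,0],[0.5,0,0,2.5,0],[0.4,0,-4.5,0,0]],
])

```text
time_s: 14.62
tcp_pos: [0.5635, -0.183, 0.1797]
eef_rot: [-179.9, 0.3, -171.7]
contact_force: [0.9, 0.3, -0.4]
gripper_width: 0.0626
gripper_force: 0.0
```

>>> jog_arm([
  [[0.4,0,-4.5,0,0],[0.4,0,-4.5,0,0],[0.4,0,-4.5,0,0],[0.4,-0.1,-2.45,0,0],[0.4,0,0,0,0],[0.4,0,0,0,0]],
])

```text
time_s: 15.38
tcp_pos: [0.5605, -0.3434, 0.1764]
eef_rot: [180.0, -0.0, -171.9]
contact_force: [-0.5, -0.1, 0.4]
gripper_width: 0.061
gripper_force: 0.0
```

```bash
python3 -c "
from h import *
look('p3')"
```

```text
15.475 [ 0.5608 -0.3429  0.1767] 0.061407192185632356
```

View pics/p3.png

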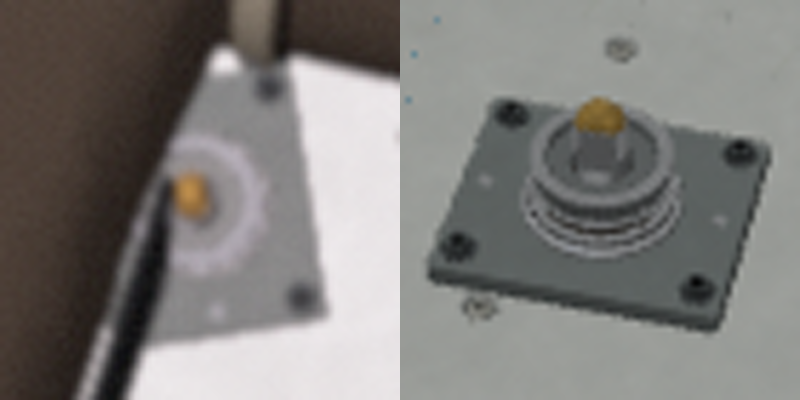

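The belt wheel is seated with its recess up. Next is the narrow lining, gripped slightly high.

>>> jog_arm([
  [[0.4,0,0,-4,0],[0.4,0,0,-4,0],[0.4,0,0,-4,0],[0.4,0,0,-2,0],[0.4,0,0,-1,0],[0.4,0,0,-0.4,0],[0.4,0,0,0,0],[-1,0,0,0,0]],
], force=15)

```text
time_s: 16.48
tcp_pos: [0.5613, -0.3439, 0.0236]
eef_rot: [-180.0, 0.1, -171.9]
contact_force: [0.3, 0.4, -0.8]
gripper_width: 0.056
gripper_force: 0.0
```

>>> jog_arm([
  [[-1,0,0,0,0],[-1,0,0,0,0],[-1,0,0,0,0],[-1,0,0,0,0],[-1,0,0,0,0]],
])

```text
time_s: 17.1
tcp_pos: [0.5609, -0.3438, 0.0229]
eef_rot: [-180.0, 0.0, -171.9]
contact_force: [-1.2, 0.3, 4.6]
gripper_width: 0.0364
gripper_force: 15.0
```

>>> jog_arm([
  [[-1,0,0,2,0],[-1,0,0,4,0],[-1,0,0,4,0],[-1,0,0,4,0],[-1,0,4.5,0,0],[-1,0,4.5,0,0],[-1,0,4.5,0,0],[-1,0,4.5,0,0]],
])

```text
time_s: 18.1
tcp_pos: [0.5603, -0.1623, 0.1622]
eef_rot: [180.0, -0.0, -171.9]
contact_force: [0.9, 0.6, -0.4]
gripper_width: 0.0361
gripper_force: 15.0
```

>>> jog_arm([
  [[-1,0.1,2.4,0,0],[-1,0,0,0,0],[-1,0,0,0,0],[-1,0,0,-4,0],[-1,0,0,-2.5,0],[-1,0,0,-1,0],[-1,0,0,0,0],[-1,0,0,0,0]],
])

```text
time_s: 19.1
tcp_pos: [0.5624, -0.14, 0.0886]
eef_rot: [-180.0, 0.1, -171.9]
contact_force: [0.1, 0.8, 0.6]
gripper_width: 0.0364
gripper_force: 15.0
```

>>> jog_arm([
  [[-1,0,0,-0.8,0],[-1,0,0,-0.6,0],[-1,0,0,-0.6,0],[-1,0,0,-0.4,0],[-1,0,0,-0.2,0],[-1,0,0,0,0]],
])

```text
time_s: 19.85
tcp_pos: [0.5617, -0.1397, 0.0614]
eef_rot: [-180.0, -0.0, -171.9]
contact_force: [-0.7, 0.1, -0.5]
gripper_width: 0.0365
gripper_force: 15.0
```

>>> jog_arm([
  [[0.3,0,0,0,0],[0.3,0,0,0,0],[0.3,0,0,0,0],[0.3,0,0,2,0],[0.3,0,0,4,0],[0.3,0,0,4,0],[0.5,0,0,2,0],[0.5,0,-4.5,0,0]],
])

```text
time_s: 20.85
tcp_pos: [0.5633, -0.1835, 0.1843]
eef_rot: [-180.0, 0.3, -171.7]
contact_force: [1.1, 0.1, -0.4]
gripper_width: 0.065
gripper_force: 0.0
```

>>> jog_arm([
  [[0.5,0,-4.5,0,0],[0.5,-0.5,-4.5,0,0.14],[0.5,-0.5,-4.5,0,0.14],[0.5,-0.5,-4.5,0,0.14],[0.5,-0.6,-4.5,0,0.15],[0.5,-0.57,-3.6,0,0.15],[0.5,0,0,0,0],[0.5,0,0,0,0]],
])

```text
time_s: 21.85
tcp_pos: [0.5347, -0.4455, 0.1813]
eef_rot: [180.0, 0.0, -130.7]
contact_force: [0.2, 0.9, -0.3]
gripper_width: 0.0657
gripper_force: 0.0
```

```bash
python3 - <<'E'
from h import *
look('p4')
E
```

```text
21.95 [ 0.5352 -0.4449  0.1817] 0.06558406135146923
```

View pics/p4.png

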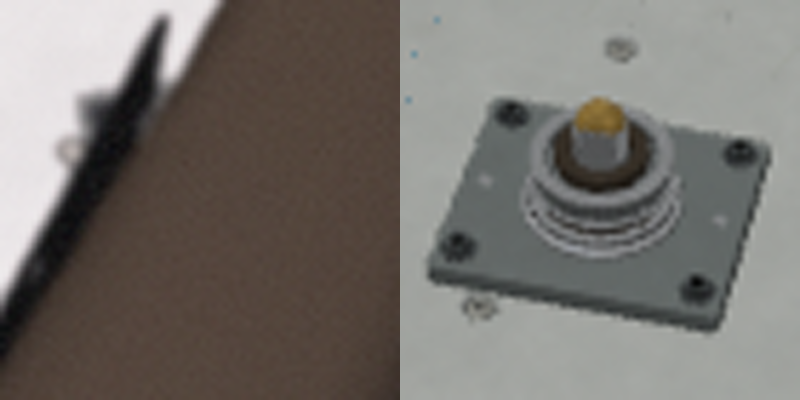

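The narrow lining is nested in the recess. Next is the pressure plate, gripped across its rim flats.

>>> jog_arm([
  [[0.5,0,0,-4,0],[0.5,0,0,-4,0],[0.5,0,0,-4,0],[0.5,0,0,-2.5,0],[0.5,0,0,-1,0],[0.5,0,0,-0.5,0],[0.5,0,0,0,0],[-1,0,0,0,0]],
], force=25)

```text
time_s: 22.95
tcp_pos: [0.5357, -0.446, 0.0228]
eef_rot: [-179.9, 0.0, -130.6]
contact_force: [-0.4, -0.9, 0.1]
gripper_width: 0.0602
gripper_force: 0.0
```

>>> jog_arm([
  [[-1,0,0,0,0],[-1,0,0,0,0],[-1,0,0,0,0],[-1,0,0,0,0],[-1,0,0,0,0]],
])

```text
time_s: 23.58
tcp_pos: [0.5353, -0.4459, 0.0223]
eef_rot: [-179.9, 0.0, -130.6]
contact_force: [-0.5, 1.4, 6.0]
gripper_width: 0.0464
gripper_force: 25.0
```

>>> jog_arm([
  [[-1,0,0,2,0],[-1,0,0,4,0],[-1,0,0,4,0],[-1,0,0,4,0],[-1,0.5,4,0,-0.12],[-1,0.5,4,0,-0.12],[-1,0.5,4,0,-0.12],[-1,0.5,4,0,-0.12]],
])

```text
time_s: 24.58
tcp_pos: [0.555, -0.2845, 0.1627]
eef_rot: [-180.0, 0.0, -158.4]
contact_force: [0.1, 0.3, -0.4]
gripper_width: 0.0462
gripper_force: 25.0
```

>>> jog_arm([
  [[-1,0.3,4,0,-0.12],[-1,0.3,4,0,-0.12],[-1,0.05,4,0,0],[-1,0,2.6,0,0],[-1,0,0,0,0],[-1,0,0,0,0]],
])

```text
time_s: 25.32
tcp_pos: [0.5616, -0.1399, 0.1623]
eef_rot: [-180.0, 0.0, -171.9]
contact_force: [0.2, -0.8, -0.5]
gripper_width: 0.0463
gripper_force: 25.0
```

>>> jog_arm([
  [[-1,0,0,-3,0],[-1,0,0,-2,0],[-1,0,0,-1,0],[-1,0,0,0,0],[-1,0,0,0,0]],
])

```text
time_s: 25.95
tcp_pos: [0.5621, -0.14, 0.1024]
eef_rot: [-180.0, 0.1, -171.9]
contact_force: [0.2, 0.4, -1.3]
gripper_width: 0.0464
gripper_force: 25.0
```

>>> jog_arm([
  [[-1,0,0,-0.8,0],[-1,0,0,-0.7,0],[-1,0,0,-0.5,0],[-1,0,0,-0.4,0],[-1,0,0,-0.3,0],[-1,0,0,0,0]],
])

```text
time_s: 26.7
tcp_pos: [0.5622, -0.1397, 0.0745]
eef_rot: [-180.0, 0.1, -171.9]
contact_force: [4.5, -2.0, -2.0]
gripper_width: 0.0461
gripper_force: 25.0
```

>>> jog_arm([
  [[-1,0,0,-0.3,0],[-1,0,0,-0.3,0],[-1,0,0,-0.2,0],[-1,0,0,0,0]],
])

```text
time_s: 27.2
tcp_pos: [0.5621, -0.1397, 0.0666]
eef_rot: [-180.0, 0.1, -171.9]
contact_force: [5.3, -2.0, 1.4]
gripper_width: 0.0463
gripper_force: 25.0
```

>>> jog_arm([
  [[0.3,0,0,0,0],[0.3,0,0,0,0],[0.3,0,0,0,0],[0.3,0,0,2,0],[0.3,0,0,4,0],[0.3,0,0,4,0],[0.5,0,3.5,1,0],[0.5,0.2,4,0,0]],
])

```text
time_s: 28.2
tcp_pos: [0.5635, -0.0643, 0.1778]
eef_rot: [180.0, 0.1, -172.0]
contact_force: [0.9, 0.7, -0.9]
gripper_width: 0.0648
gripper_force: 0.0
```

>>> jog_arm([
  [[0.5,0.4,4,0,0],[0.5,0.4,4.4,0,0],[0.5,0,0,0,0],[0.5,0,0,0,0]],
])

```text
time_s: 28.7
tcp_pos: [0.571, 0.0193, 0.1763]
eef_rot: [-180.0, -0.1, -171.8]
contact_force: [-0.9, 0.2, -0.2]
gripper_width: 0.0653
gripper_force: 0.0
```

```bash
python3 - <<'E'
from h import *
look('p5')
E
```

```text
28.8 [0.5711 0.0186 0.1764] 0.06567356692592925
```

View pics/p5.png

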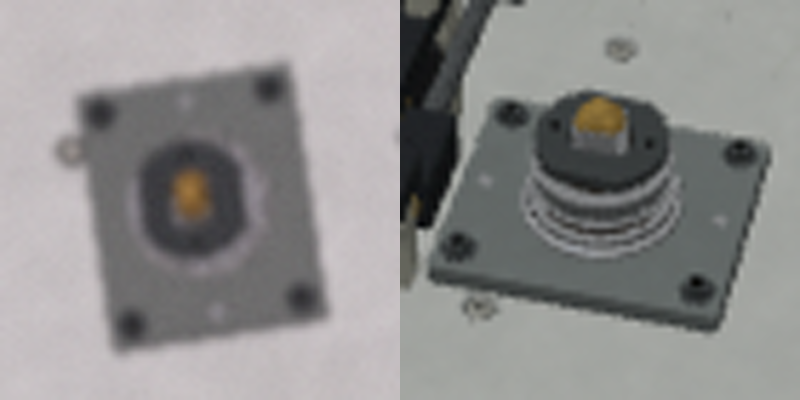

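The plate is seated over the hub's flats. Now the disc spring.

>>> jog_arm([
  [[0.5,0,0.1,-4,0],[0.5,0,0,-4,0],[0.5,0,0,-4,0],[0.5,0,0,-2,0],[0.5,0,0,-1.1,0],[0.5,0,0,-0.4,0],[0.5,0,0,0,0],[-1,0,0,0,0]],
], force=15)

```text
time_s: 29.8
tcp_pos: [0.5721, 0.0204, 0.0225]
eef_rot: [180.0, 0.1, -171.9]
contact_force: [-0.2, 0.6, 0.3]
gripper_width: 0.0606
gripper_force: 0.0
```

>>> jog_arm([
  [[-1,0,0,0,0],[-1,0,0,0,0],[-1,0,0,0,0],[-1,0,0,0,0],[-1,0,0,0,0]],
])

```text
time_s: 30.42
tcp_pos: [0.5718, 0.0205, 0.022]
eef_rot: [180.0, 0.0, -171.9]
contact_force: [-0.9, 0.7, 6.3]
gripper_width: 0.0435
gripper_force: 15.0
```

>>> jog_arm([
  [[-1,0,0,2,0],[-1,0,0,4,0],[-1,0,0,4,0],[-1,0,0,4,0],[-1,-0.2,-4,0,0],[-1,-0.25,-4,0,0],[-1,-0.25,-4,0,0],[-1,-0.25,-4,0,0]],
])

```text
time_s: 31.42
tcp_pos: [0.5615, -0.1409, 0.1612]
eef_rot: [180.0, -0.0, -171.9]
contact_force: [0.6, -0.0, 0.1]
gripper_width: 0.0432
gripper_force: 15.0
```

>>> jog_arm([
  [[-1,0,0,0,0],[-1,0,0,0,0],[-1,0,0,-3,0],[-1,0,0,-2,0],[-1,0,0,0,0],[-1,0,0,0,0]],
])

```text
time_s: 32.17
tcp_pos: [0.5626, -0.1391, 0.1123]
eef_rot: [-180.0, 0.0, -171.8]
contact_force: [-0.1, -0.1, -0.2]
gripper_width: 0.0434
gripper_force: 15.0
```

>>> jog_arm([
  [[-1,0,0,-1,0],[-1,0,0,-1,0],[-1,0,0,-0.8,0],[-1,0,0,-0.6,0],[-1,0,0,-0.2,0],[-1,0,0,-0.1,0],[-1,0,0,0,0],[-1,0,0,0,0]],
])

```text
time_s: 33.17
tcp_pos: [0.5621, -0.1397, 0.0748]
eef_rot: [-180.0, 0.0, -171.9]
contact_force: [0.4, 0.3, -0.1]
gripper_width: 0.0432
gripper_force: 15.0
```

>>> jog_arm([
  [[-1,0,0,-0.1,0],[-1,0,0,0,0],[0.3,0,0,0,0],[0.3,0,0,0,0],[0.3,0,0,0,0],[0.3,0,0,1,0],[0.3,0,0,4,0],[0.3,0,0,4,0]],
])

```text
time_s: 34.17
tcp_pos: [0.5619, -0.1398, 0.1651]
eef_rot: [-180.0, -0.0, -171.9]
contact_force: [0.3, -1.1, 0.3]
gripper_width: 0.0571
gripper_force: 0.0
```

>>> jog_arm([
  [[0.5,0,4,2,0],[0.5,0,4,0,0],[0.5,0,4,0,0],[0.5,0,4,0,0],[0.5,0,0,0,0],[0.5,0,0,0,0]],
])

```text
time_s: 34.92
tcp_pos: [0.562, 0.0204, 0.1841]
eef_rot: [180.0, 0.0, -171.8]
contact_force: [-0.3, -0.8, -0.2]
gripper_width: 0.0657
gripper_force: 0.0
```

```bash
python3 - <<'E'
from h import *
look('p6')
E
```

```text
35.025 [0.5619 0.0197 0.1838] 0.06566519989520907
```

View pics/p6.png

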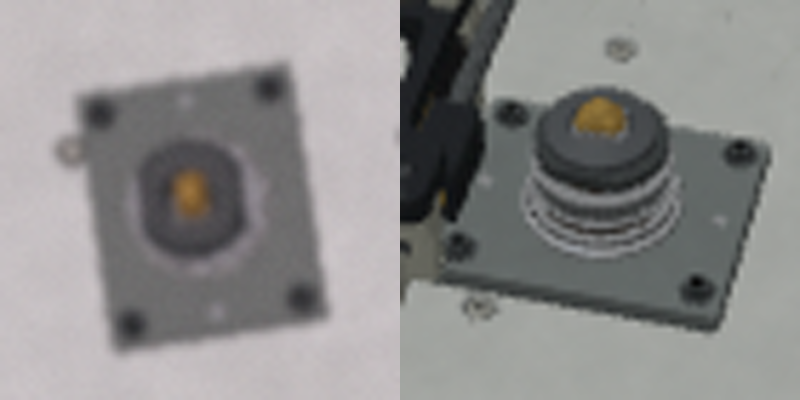

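The complete stack sits flat, with the spring on top and the nose showing at about (600,117). I'll hand it in.

```bash
python3 -c "
from plant import r
print(r.close_job())"
```

```text
the job is handed in; nothing more can be done
None
```

I built the slip clutch on the hub in the order asked and handed it in at 35 s of the 136 s limit; the last pictures show every part flat and home, with the gripper open and clear, and I never touched the oil bottle, hex key or marker.

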